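# Bolt the stone case shut and hold it clear of the soldering board

### The arm

A 6-joint arm with a two-finger parallel gripper is mounted at the origin on the work surface. World frame = base frame: x ahead of the robot, y to its left, z up, the work surface at z = 0. Lengths are in mm, angles in rad, forces in N, time in s.
With the tool pointing down it reaches from about 350 to 975 mm from the base axis. Payload 7.1 kg.
Tool frame: the origin (TCP) lies at the centre of the arm's flange, where the gripper is bolted on; the fingertips stand 182 mm ahead of it and the grasp point (between the pads) lies 163 mm ahead of it; z points along the fingers, y is the line along which they close (so a half turn about z gives the same grasp; the last joint's range is limited). The gripper opens to 88 mm and grips with 3 to 60 N. Pads are 20 mm wide; open, the fingers measure 115 mm over their backs; the gripper's body (75 mm by 178 mm) begins 61 mm behind the grasp point.
Start: joints at [1.297, 0.423, 1.63, -0, 1.089, -0.019], TCP at [157.501, 604.814, 404.675] pointing down, gripper open.
Joint ranges: [-3, 3], [-0.9, 2.11], [0.09, 2.58], [-1.31, 4.45], [0.11, 2.69], [-2.54, 2.54]. Speed limits (rad/s): [2.39, 2.39, 3.01, 3.14, 3.14, 3.14].

### API

Orientations are given as a rotation vector (axis times angle).
In Python, from workcell import readout, get_image, ctrl gives the robot as it stands.
- The arm moves only by the tool step_arm, never from a script. Its argument "targets" is a list that holds one entry, the list of rows, each a list of 7 numbers: the shift along the world's x, y, z as a fraction of full scale, then the turn, a rotation vector about the world's x, y, z as a fraction of full scale, then the opening, from 0 (shut) to 1 (fully open). In form: [[[dx, dy, dz, wx, wy, wz, claw], ...]]. A call has exactly 5 rows; each row shifts and turns the commanded pose from where the row before left it; what a row does not reach is not made up. Full scale, the value 1, is 0.05 m for a shift and 4 degrees for a turn. A row lasts 1/8 s, in which the tool goes at most 62.5 mm and 10.7 degrees, less where a joint would pass 70% of its speed; a pose out of reach is approached as far as the arm can. A call with a number of a shift or a turn outside -1 to 1 is refused whole. A call with a gripper value outside its range is refused whole. The fingers move at their own pace and stop on an object; the grip force is fixed at half the most. Time passes only in rows, so rows that do not move let the fingers close, or fill a call up. It gives the time, the measured TCP pose, the force, the opening and the grip force at its end, in the units of the state.
- readout.get_obs(): the state, without advancing time (a new reading comes with each control period).
- get_image(name): name is "scene" or "top" or "wrist"; returns a dict with "pixels" (384x512x3 uint8, red, green, blue), "intrinsics" (3x3 intrinsics, pixels), "k1" (the pictures are not rectified: a ray, as slopes to the right and down, at radius r is drawn at 1 + k1 r^2 times it, then the intrinsics apply), "extrinsics" (4x4, takes a point from world to camera coordinates). Camera axes: x right, y down, z forward; pixel columns grow to the right and rows downward; lengths in mm; the calibration is good to about 2 mm. A picture is of the moment at which its call begins. There is no depth.
- ctrl.close_job(): hands the job in; it is judged then, once.
The state is a dict: "t": time; "qpos": joint angles; "qvel": joint speeds; "joint_torque": joint torques, N m; "ee_pos": TCP position; "orientation": TCP orientation; "ft_force": force on the tool from outside, world axes, zero at the start; "moment": the same for the moment, N m; "width": finger opening in mm; "grasp_force": force on a finger pad.
Only numpy, scipy, OpenCV 4.12 (cv2) and the standard library are available. Lean on these libraries where they do the work, as an engineer would, in place of code of your own. Each camera call takes 0.05 s, during which the arm holds its last target. There are 200 camera calls.

### The job

The blue case of stones is standing on the soldering board, where it must not be when the torch is lit: with the case still standing there, slide the bolt on its lid fully home through the keeper so that the lid cannot open. Then lift the case (it has a black handle for this) and hold it steady and level in the air, its underside about 10 cm above the board, lid still bolted; finish while holding it, do not put it down or let go. Do not knock over or shift the crucible, the bottle or the hammer.

Things in the scene. Friction and masses are not known exactly. Their poses are not given: they have to be found in the camera images.
- case: Blue steel-cornered case, 170 (x) x 120 (y) x 68 mm high with its lid shut, 0.55 to 0.8 kg with the lid, balanced under the handle; loose, standing on the board. Origin: centre of its underside; z up, +x towards the front edge, where the steel keeper stands (hinge at the -x edge). The lid, 8 mm thick, carries the handle and the bolt; unbolted, it swings open if lifted. Keeper: a staple 8 mm thick (x 86 to 94 mm), 24 mm wide, its bridge topping out 90 mm above the underside
- handle (a point): Middle of the handle: a black bar 14 x 14 mm in section, running along the case's y, 88 mm free between its two posts; 124 mm above the case's underside, 56 mm above the lid's top (49 mm free below the bar), over the case's centre. The point is fixed to the lid; axes as the case's while the lid is shut
- bolt_knob (a point): Top centre of the bolt's red upright knob, diameter 14 mm, height 26 mm from this point down (a thinner brass stem continues below); it stands 54 mm above the lid's top, 122 mm above the case's underside, at case y = 0 and case x = 42 mm + the bolt's travel. Moves with the bolt. Between its two guides, whose tops stand 18 mm above the lid, the bolt moves only along case x; the guides are at case x = 28 and 81 mm. Axes as the case's
- bolt (a joint): Travel of the bolt along the case's +x (towards the keeper), m: 0 fully withdrawn, 0.028 fully home at its end stop; enters the keeper at about 0.008. Stiff: needs about 1.5 N to slide, and stays where it is left
- lid (a joint): Opening angle of the lid about the hinge at the case's -x edge, rad: 0 shut, grows as the front edge rises; free-swinging, falls shut
- board: Terracotta-coloured soldering board, 300 (x) x 240 (y) x 30 mm, fixed to the bench. Origin: centre of its underside on the bench; its top is 30 mm above
- crucible: White ceramic bowl, 76 mm across, 32 mm high, loose on the bench beside the board; origin centre of its underside; leave alone
- bottle: Amber bottle, 44 mm across, 110 mm high, loose on the bench beside the board; origin centre of its underside; leave alone
- hammer: Small hammer, 240 mm long, lying on the bench beyond the board, along its own x (steel head to +x, 90 mm wide, 26 mm high); origin midway along it, on the bench; leave alone
Things that resemble listed ones, but are neither listed nor needed, are in the scene too. What is meant by the case is not orange, and is the larger of those in its own colour.

How it is judged:
By the outcome, as a careful person would: the job done as asked, in the order asked, and still so for the second after the job is handed in, while the arm keeps its last pose, push and grip.
It also fails if it takes over 48 s, if anything falls off the work surface, if the arm or the gripper's body presses on something with over 40 N, if the wrist force passes 120 N, or if a joint passes its speed limit or range.

## Working session

There is one attempt and no reset: what is moved stays moved. The work goes in short steps, Python scripts to look and compute and a tool call to move; the robot and the scene stay as the last step left them, time stands still between calls to the robot, and variables do not carry over. Pictures are saved under pics/ and viewed, at most 10 in all, crops included, and the job is handed in when it is done.

Besides the shell and the picture viewer there is one more tool, called after "Emit:" as name(argument=value, ...) on one line, values as JSON. step_arm: Moves the arm, as the interface text tells. Shift numbers are shares of 0.05 m and turn numbers shares of 4 degrees, none past 1 either way. Its arguments: {"type":"object","properties":{"targets":{"type":"array"}},"required":["targets"]}

```bash
mkdir -p pics
cat > h.py <<'E'
import numpy as np,cv2
from workcell import readout,get_image,ctrl
def cam(n):
    d=get_image(n); return d
def save(d,f): cv2.imwrite('pics/'+f,cv2.cvtColor(d['pixels'],cv2.COLOR_RGB2BGR))
def ray(d,uv):
    K=np.array(d['intrinsics']);E=np.array(d['extrinsics']);k=d['k1']
    dx=(uv[0]-K[0,2])/K[0,0];dy=(uv[1]-K[1,2])/K[1,1]
    p=np.array([dx,dy]);s=p.copy()
    for _ in range(20): s=p/(1+k*(s@s))
    R=E[:3,:3];return -R.T@E[:3,3],R.T@np.array([s[0],s[1],1])
def onz(d,uv,z):
    c,r=ray(d,uv);return c+r*(z-c[2])/r[2]
def proj(d,P):
    K=np.array(d['intrinsics']);E=np.array(d['extrinsics'])
    q=E[:3,:3]@np.array(P)+E[:3,3];s=q[:2]/q[2];s=s*(1+d['k1']*(s@s))
    return K[:2,:2]@s+K[:2,2]
def tri(a,b):
    (c1,r1),(c2,r2)=a,b
    A=np.stack([r1,-r2],1);t=np.linalg.lstsq(A,c2-c1,rcond=None)[0]
    p,q=c1+t[0]*r1,c2+t[1]*r2;return (p+q)/2,np.linalg.norm(p-q)
E
python3 - <<'E'
from h import *
for n in('scene','top'):
    d=cam(n);save(d,n+'1.png')
o=readout.get_obs();print(o)
E
```

```text
{'t': 0.1, 'qpos': array([ 1.29698954e+00,  4.23743122e-01,  1.63059361e+00, -2.51526357e-05,
        1.08859114e+00, -1.90261885e-02]), 'qvel': array([-0.00102633, -0.00359906, -0.00187858, -0.00168936, -0.00071958,
       -0.00114739]), 'joint_torque': array([-6.16333455e-04, -5.45614636e+01, -2.74325538e+01,  6.44387584e-02,
        1.89870363e-02,  7.19617049e-06]), 'ee_pos': array([157.44760918, 604.58799824, 404.00040672]), 'orientation': array([-3.99086631e-01, -3.11596606e+00,  2.07991746e-03]), 'ft_force': array([-0.40933412,  0.3081099 , -0.09742989]), 'moment': array([-0.01647278,  0.00395681,  0.01629561]), 'grasp_force': 0.0, 'width': 88.00250254550755}
```

View pics/scene1.png

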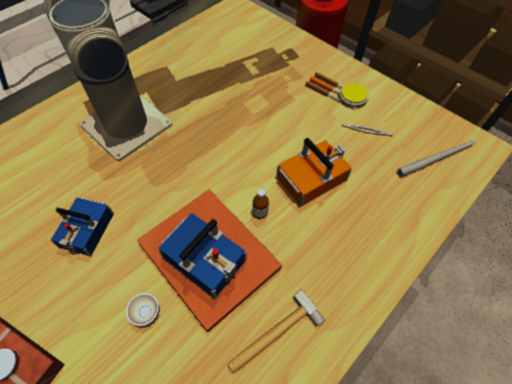

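View pics/top1.png

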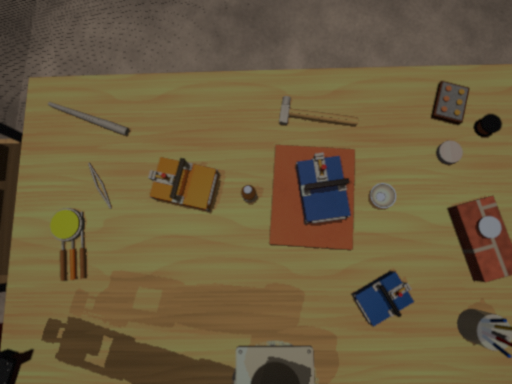

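The scene view shows the blue case on the board: red knob at about (215,252) and black handle at about (200,240). In the top view the case is at about (323,190) with its keeper upward, near (320,158). The bottle is at (249,193) and the crucible at (382,196). I'll zoom in and measure.

Run:
```python
from h import *
d=cam('top');s=cam('scene')
a=cv2.resize(d['pixels'][140:255,240:400],None,fx=5,fy=5,interpolation=cv2.INTER_CUBIC)[:,:,::-1]
cv2.imwrite('pics/t2.png',a)
b=cv2.resize(s['pixels'][190:310,130:290],None,fx=5,fy=5,interpolation=cv2.INTER_CUBIC)[:,:,::-1]
cv2.imwrite('pics/s2.png',b)
for n,D,box in(('top',d,(270,140,360,255)),('scene',s,(130,185,290,330))):
    x0,y0,x1,y1=box;im=D['pixels'][y0:y1,x0:x1];hsv=cv2.cvtColor(im,cv2.COLOR_RGB2HSV)
    H,S,V=cv2.split(hsv)
    red=(((H<4)|(H>174))&(S>200)&(V>90)).astype('uint8')
    c,l,st,ce=cv2.connectedComponentsWithStats(red)
    for i in range(1,c):
        if st[i,4]>4: print(n,'red',st[i]+[x0,y0,0,0,0],ce[i]+[x0,y0])
    bl=((H>100)&(H<130)&(S>120)&(V>40)).astype('uint8')
    cs,_=cv2.findContours(bl,cv2.RETR_EXTERNAL,2);k=max(cs,key=cv2.contourArea)
    print(n,'blue rect',cv2.minAreaRect(k),cv2.boxPoints(cv2.minAreaRect(k))+[x0,y0])
    br=((H>3)&(H<14)&(S>130)&(V>60)).astype('uint8')
    print(n,'cam pos',ray(D,(256,192))[0])
```

```text
top blue rect ((55.3260498046875, 63.21269607543945), (29.167320251464844, 43.389404296875), 82.303955078125) [[301.87375641 191.66570663]
 [344.87232208 185.85509109]
 [348.7783432  214.75968933]
 [305.77977753 220.57029724]]
top cam pos [ 364.3027996    14.73195158 1048.58809631]
scene red [213 249   5   6  24] [214.875      251.45833333]
scene blue rect ((82.6980209350586, 73.48019409179688), (41.7936897277832, 51.78477096557617), 39.28940963745117) [[180.12872314 265.287117  ]
 [212.92079163 225.20792007]
 [245.26731873 251.67327118]
 [212.47525024 291.75247192]]
scene cam pos [ 854.12031198 -306.87028754  884.27525144]
```

View pics/t2.png

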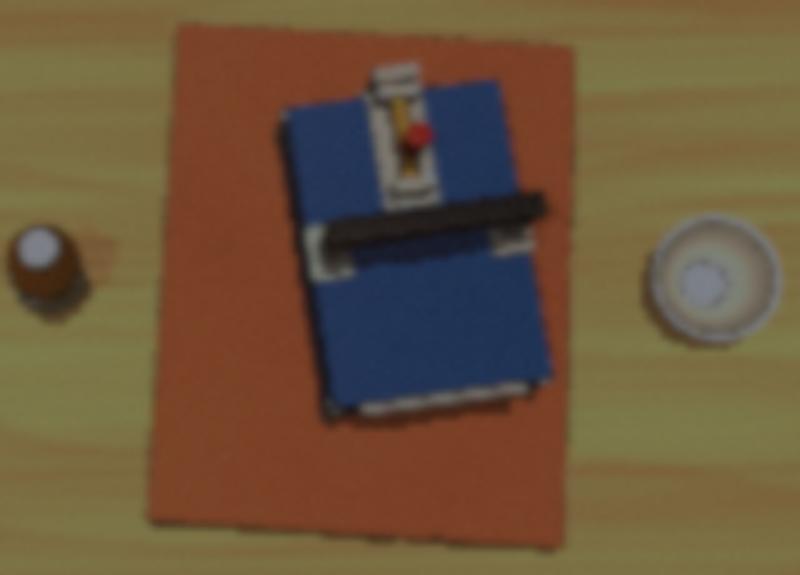

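View pics/s2.png

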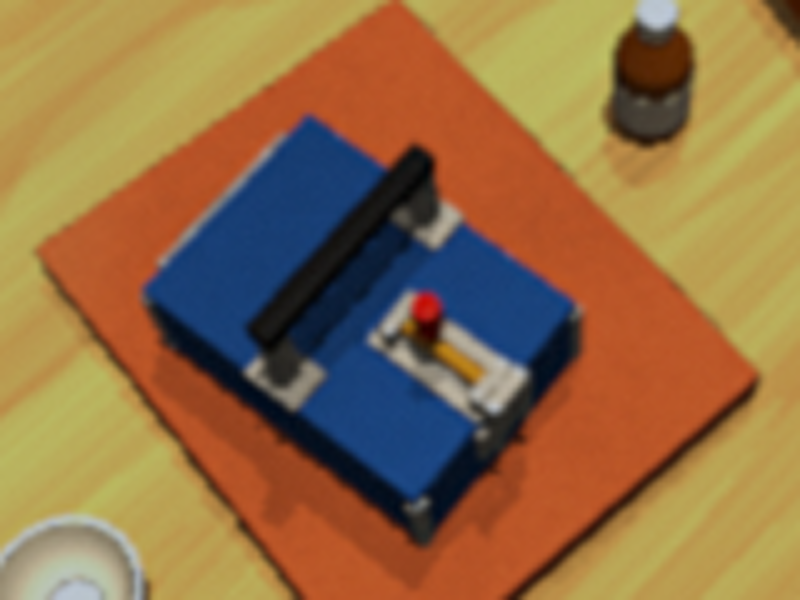

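The crops show the lid corners, the knob top and the handle ends clearly. I'll cast these onto their known heights from both views.

```bash
cat > m.py <<'E'
from h import *
d=cam('top');s=cam('scene')
T=lambda x,y:((x+.5)/5-.5+240,(y+.5)/5-.5+140)
S=lambda x,y:((x+.5)/5-.5+130,(y+.5)/5-.5+190)
np.set_printoptions(precision=1,suppress=True)
# FL,FR,BR,BL : front = keeper
top=[(285,110),(498,82),(551,377),(332,406)]
sc=[(578,305),(420,500),(147,290),(308,117)]
for nm,D,F,P in(('top',d,T,top),('scene',s,S,sc)):
    q=np.array([onz(D,F(*p),98) for p in P]);print(nm,q[:,:2].tolist(),'c',q.mean(0))
    f=(q[0]+q[1]-q[2]-q[3]);l=(q[0]+q[3]-q[1]-q[2])
    print(np.degrees(np.arctan2(f[1],f[0])),np.linalg.norm(f)/2,np.degrees(np.arctan2(-l[0],l[1])),np.linalg.norm(l)/2)
print('knob',tri(ray(d,T(420,131)),ray(s,S(427,300))),onz(d,T(420,131),152),onz(s,S(427,300),152))
for a,b in(((331,237),(424,153)),((543,205),(258,333))):
    print('h',onz(d,T(*a),161),onz(s,S(*b),161),tri(ray(d,T(*a)),ray(s,S(*b))))
print('bottle top',onz(d,T(40,247),110),'crucible',onz(d,T(713,278),32))
from scipy.spatial.transform import Rotation as R
print(R.from_rotvec(readout.get_obs()['orientation']).as_matrix())
E
python3 m.py
```

```text
top [[616.8872173355528, -69.98275232515978], [630.4881293156208, -188.94218883176111], [464.93498620574496, -208.7267907215532], [451.12540671995544, -90.0298459537638]] c [ 540.9 -139.4   98. ]
6.855371703233358 166.8503540077025 6.579232676595617 119.61593811323642
scene [[620.2031180124852, -74.51824748415291], [634.8133436035805, -189.63980279908424], [468.65700407429796, -211.09362943723184], [452.6828002215126, -96.66564771292653]] c [ 544.1 -143.    98. ]
7.444608107171339 168.25663331999706 7.5892049571779765 115.78902935871729
knob (array([ 588.5, -135.3,  155.3]), np.float64(1.2303576379320997)) [ 589.7 -135.3  152. ] [ 587.  -135.1  152. ]
h [532.3 -85.8 161. ] [536.8 -89.  161. ] (array([533.7, -86.7, 153.7]), np.float64(0.2940811050527257))
h [ 547. -195.  161.] [ 549.4 -198.1  161. ] (array([ 547.7, -196.7,  156. ]), np.float64(1.423745406612778))
bottle top [539.4  66.9 110. ] crucible [ 528.3 -321.5   32. ]
[[-1.   0.3 -0. ]
 [ 0.3  1.  -0. ]
 [ 0.  -0.  -1. ]]
```

Emit:
step_arm(targets=[[[0.5, -0.85, 0, 0, 0, 0.35, 0.5], [0.5, -0.85, 0, 0, 0, 0.35, 0.5], [0.5, -0.85, 0, 0, 0, 0.35, 0.5], [0.5, -0.85, 0, 0, 0, 0.35, 0.5], [0.5, -0.85, 0, 0, 0, 0.35, 0.5]]])

```text
t: 0.92
ee_pos: [283.1, 390.9, 404.8]
orientation: [0.206, 3.134, 0.001]
ft_force: [0.2, 0.9, -0.6]
width: 44.6
grasp_force: 0.0
```

Emit:
step_arm(targets=[[[0.5, -0.85, 0, 0, 0, 0.35, 0.5], [0.5, -0.85, 0, 0, 0, 0.35, 0.5], [0.5, -0.85, 0, 0, 0, 0.35, 0.5], [0.5, -0.85, 0, 0, 0, 0.35, 0.5], [0.5, -0.85, 0, 0, 0, 0.35, 0.5]]])

```text
t: 1.55
ee_pos: [408.1, 178.4, 404.9]
orientation: [0.015, 3.141, 0.0]
ft_force: [0.3, 0.4, -0.8]
width: 43.9
grasp_force: 0.0
```

Emit:
step_arm(targets=[[[0.5, -0.85, 0, 0, 0, 0.35, 0.5], [0.5, -0.85, 0, 0, 0, 0.35, 0.5], [0.5, -0.85, 0, 0, 0, 0.35, 0.5], [0.3, -0.6, 0, 0, 0, 0.35, 0.5], [0, 0, 0, 0, 0, 0, 0.5]]])

```text
t: 2.17
ee_pos: [498.2, 20.7, 404.7]
orientation: [-0.132, 3.138, -0.0]
ft_force: [-0.4, 0.5, -1.2]
width: 44.0
grasp_force: 0.0
```

Emit:
step_arm(targets=[[[0.5, -0.8, 0, 0, 0, 0.6, 0.5], [0.5, -0.8, 0, 0, 0, 0, 0.5], [0.5, -0.8, 0, 0, 0, 0, 0.5], [0.3, -0.7, 0, 0, 0, 0, 0.5], [0, 0, 0, 0, 0, 0, 0.5]]])

```text
t: 2.8
ee_pos: [588.0, -133.4, 404.4]
orientation: [-0.199, 3.135, 0.0]
ft_force: [-0.8, 0.5, 0.2]
width: 44.1
grasp_force: 0.0
```

Run:
```python
from h import *
w=cam('wrist');save(w,'w1.png')
np.set_printoptions(precision=2,suppress=True)
print(readout.get_obs()['ee_pos'],ray(w,(256,192)),readout.get_obs()['orientation'])
for n,P in(('knob',(588.5,-135.3,152)),('h1',(534,-87,161)),('h2',(548,-196,161))):print(n,proj(w,P))
```

```text
[ 587.37 -132.32  404.3 ] (array([ 519.96, -142.13,  383.33]), array([ 0.25,  0.03, -0.97])) [ 0.2  -3.13 -0.  ]
knob [254.11 203.6 ]
h1 [339.2  136.06]
h2 [168.1  136.16]
```

View pics/w1.png

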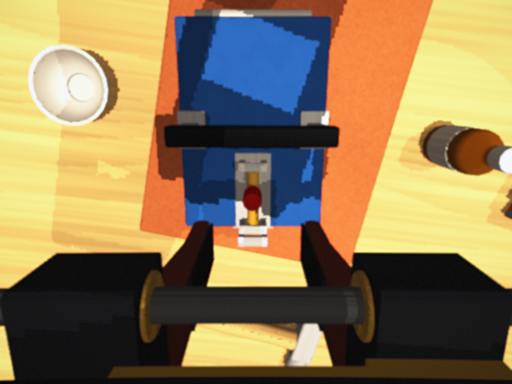

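The wrist view shows the knob at about (253,198). The handle runs from (166,136) to (338,136) and is level in the picture. The bolt is still withdrawn and the fingers are at the knob's sides. Next I'll refine the knob and handle positions with colour masks.

```bash
cat > wm.py <<'E'
from h import *
np.set_printoptions(precision=2,suppress=True)
def meas():
    w=cam('wrist');im=w['pixels'];H,S,V=cv2.split(cv2.cvtColor(im,cv2.COLOR_RGB2HSV))
    red=(((H<3)|(H>175))&(S>190)&(V>60)).astype('uint8');red[:,:225]=0;red[:,285:]=0
    n,l,st,ce=cv2.connectedComponentsWithStats(red);i=1+np.argmax(st[1:,4]);print('red',st[i],ce[i])
    x,y,ww,hh=st[i,:4]
    # top disc lower edge = far rim of the top
    print('rim far',onz(w,(ce[i][0],y+hh-.5),152),'near base',onz(w,(ce[i][0],y-.5),126))
    bar=((V<45)).astype('uint8');bar[:115]=0;bar[155:]=0;bar[:,:150]=0;bar[:,355:]=0
    bar=cv2.morphologyEx(bar,2,np.ones((9,9),'uint8'))
    n,l,st,ce=cv2.connectedComponentsWithStats(bar);i=1+np.argmax(st[1:,4]);
    c=cv2.findContours((l==i).astype('uint8'),0,2)[0][0];r=cv2.minAreaRect(c);print('bar',st[i],ce[i],r)
    x,y,ww,hh=st[i,:4]
    a,b=onz(w,(x-.5,y+hh/2),161),onz(w,(x+ww-.5,y+hh/2),161);v=b-a
    print('bar ends',a,b,'mid',(a+b)/2,'yaw',np.degrees(np.arctan2(-v[0],v[1])))
    return w
if __name__=='__main__': meas();print(readout.get_obs()['ee_pos'],readout.get_obs()['orientation'])
E
python3 wm.py
```

```text
red [242 188  17  22 316] [250.22 198.76]
rim far [ 592.27 -136.25  152.  ] near base [ 582.78 -137.89  126.  ]
bar [ 163  126  173   23 3720] [249.09 137.15] ((249.0, 137.0), (22.0, 172.0), 90.0)
bar ends [ 548.51 -198.26  161.  ] [534.31 -88.   161.  ] mid [ 541.41 -143.13  161.  ] yaw 7.339458623628244
[ 587.06 -131.67  404.35] [ 0.2  -3.13 -0.  ]
```

Emit:
step_arm(targets=[[[0.02, -0.07, -0.4, 0, 0, 0, 0.5], [0, 0, -0.4, 0, 0, 0, 0.5], [0, 0, -0.4, 0, 0, 0, 0.5], [0, 0, 0, 0, 0, 0, 0.5], [0, 0, 0, 0, 0, 0, 0.5]]])

```text
t: 3.52
ee_pos: [588.5, -135.7, 344.7]
orientation: [0.204, -3.135, -0.0]
ft_force: [0.3, -0.2, 1.4]
width: 43.9
grasp_force: 0.0
```

Run:
```python
from h import *
w=cam('wrist');save(w,'w2.png');print(readout.get_obs()['ee_pos'])
```

```text
[ 588.66675159 -135.83879569  345.16236749]
```

View pics/w2.png

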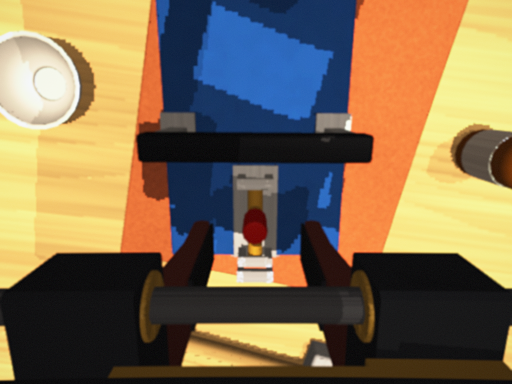

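The knob at (255,226) is centred between the fingers at (212,225) and (302,225). I'll descend and grip it.

Emit:
step_arm(targets=[[[0, -0.01, -0.32, 0, 0, 0, 0.5], [0, 0, -0.32, 0, 0, 0, 0.5], [0, 0, 0, 0, 0, 0, 0.35], [0, 0, 0, 0, 0, 0, 0.25], [0, 0, 0, 0, 0, 0, 0.2]]])

```text
t: 4.2
ee_pos: [588.7, -136.8, 313.1]
orientation: [-0.203, 3.134, -0.0]
ft_force: [0.2, 0.2, 0.8]
width: 18.8
grasp_force: 0.0
```

Emit:
step_arm(targets=[[[0, 0, 0, 0, 0, 0, 0.15], [0, 0, 0, 0, 0, 0, 0.1], [0, 0, 0, 0, 0, 0, 0], [0, 0, 0, 0, 0, 0, 0], [0, 0, 0, 0, 0, 0, 0]]])

```text
t: 4.82
ee_pos: [588.7, -136.8, 313.1]
orientation: [-0.203, 3.134, -0.0]
ft_force: [-0.5, -0.7, 4.6]
width: 13.0
grasp_force: 30.0
```

Emit:
step_arm(targets=[[[0.08, 0.01, 0, 0, 0, 0, 0], [0.08, 0.01, 0, 0, 0, 0, 0], [0.08, 0.01, 0, 0, 0, 0, 0], [0.08, 0.01, 0, 0, 0, 0, 0], [0.08, 0.01, 0, 0, 0, 0, 0]]])

```text
t: 5.45
ee_pos: [608.6, -134.3, 313.0]
orientation: [0.203, -3.135, 0.0]
ft_force: [-1.5, -1.2, 4.9]
width: 13.3
grasp_force: 30.0
```

Emit:
step_arm(targets=[[[0.02, 0.003, 0, 0, 0, 0, 0], [0.02, 0.003, 0, 0, 0, 0, 0], [0.02, 0.003, 0, 0, 0, 0, 0], [0.02, 0.003, 0, 0, 0, 0, 0], [0, 0, 0, 0, 0, 0, 0]]])

```text
t: 6.08
ee_pos: [612.3, -133.8, 313.0]
orientation: [0.203, -3.134, 0.0]
ft_force: [-2.6, -1.8, 6.3]
width: 13.4
grasp_force: 30.0
```

Emit:
step_arm(targets=[[[0.02, 0.003, 0, 0, 0, 0, 0], [0.02, 0.003, 0, 0, 0, 0, 0], [0, 0, 0, 0, 0, 0, 0], [0, 0, 0, 0, 0, 0, 0], [0, 0, 0, 0, 0, 0, 0]]])

```text
t: 6.7
ee_pos: [613.5, -133.6, 312.9]
orientation: [0.203, -3.132, 0.0]
ft_force: [-6.2, -2.0, 9.1]
width: 13.0
grasp_force: 30.0
```

Run:
```python
from h import *
o=readout.get_obs();print(o['ee_pos'],o['ft_force'],o['moment'])
w=cam('wrist');s=cam('scene');t=cam('top')
A=cv2.resize(w['pixels'][90:300,120:390],(540,420),interpolation=cv2.INTER_CUBIC)
cv2.imwrite('pics/w3.png',A[:,:,::-1])
```

```text
[ 613.54976433 -133.61459843  312.94180572] [-6.21248609 -1.95634755  9.14046385] [-0.42246823  1.15878791  0.03597491]
```

View pics/w3.png

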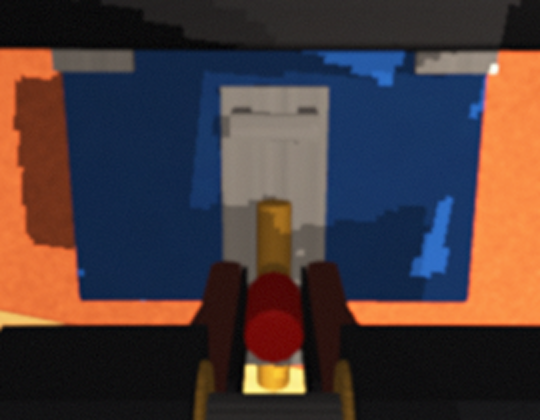

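```bash
cat > c.py <<'E'
from h import *
np.set_printoptions(precision=1,suppress=True)
w=cam('wrist');o=readout.get_obs();print(o['ee_pos'],o['ft_force'])
now=np.array([613.5,-133.6,312.9])
def at(tool,uv,z):
    c,r=ray(w,uv);c=c+np.array(tool)-o['ee_pos'];return c+r*(z-c[2])/r[2]
u=np.array([np.cos(np.radians(7.3)),np.sin(np.radians(7.3)),0])
def rows(f,cols,lo,hi,off=(0,0),sc=1):pass
for nm,f,tool in(('w1','pics/w1.png',(587.5,-132.5,404.4)),('w2','pics/w2.png',(588.6,-135.8,345)),('now',None,o['ee_pos'])):
    im=cv2.imread(f)[:,:,::-1] if f else w['pixels']
    H,S,V=cv2.split(cv2.cvtColor(np.ascontiguousarray(im),cv2.COLOR_RGB2HSV))
    blue=(H>100)&(H<130)&(S>100)
    # front lid edge: last blue row in columns
    e=[]
    for c in range(195,315,2):
        q=np.where(blue[:300,c])[0]
        if len(q): e.append((c,q[-1]+.5))
    e=np.array(e);m=np.percentile(e[:,1],90);e=e[abs(e[:,1]-m)<2.5];fe=np.array([at(tool,p,98)@u for p in e]);print(nm,'front edge along u',np.median(fe),len(fe))
    br=((H>12)&(H<30)&(S>140)&(V>60));br[:,:245]=0;br[:,268:]=0;br[:140]=0
    q=np.where(br[:300].sum(1)>=4)[0];print(' brass rows',q[0],q[-1],'rear end u',at(tool,(255,q[0]-.5),108)@u)
    red=(((H<3)|(H>175))&(S>190)&(V>60));red[:,:235]=0;red[:,275:]=0;red[:140]=0
    q=np.where(red[:300].sum(1)>=4)[0];print(' red rows',q[0],q[-1],'rim far u',at(tool,(255,q[-1]+.5),152)@u,'base near',at(tool,(255,q[0]-.5),126)@u)
E
python3 c.py
```

```text
[ 613.6 -133.6  313. ] [-7.2 -2.5  9.8]
w1 front edge along u 600.3833678630631 29
 brass rows 172 286 rear end u 550.8933565663692
 red rows 187 208 rim far u 568.939351386364 base near 559.1924755852768
w2 front edge along u 601.4868614926337 23
 brass rows 191 286 rear end u 552.5845010001929
 red rows 210 242 rim far u 570.3793852913797 base near 559.9010164784856
now front edge along u 612.4726661346309 9
 brass rows 190 286 rear end u 568.9486873318795
 red rows 227 270 rim far u 595.369355496285 base near 584.0610686879402
```

```bash
cat >> c.py <<'E'
print('---')
for nm,f,tool in(('w1','pics/w1.png',(587.5,-132.5,404.4)),('w2','pics/w2.png',(588.6,-135.8,345)),('now',None,o['ee_pos'])):
    im=cv2.imread(f)[:,:,::-1] if f else w['pixels']
    H,S,V=cv2.split(cv2.cvtColor(np.ascontiguousarray(im),cv2.COLOR_RGB2HSV))
    blue=((H>100)&(H<130)&(S>100)).astype('uint8')
    for c in {'w1':(195,205,215,300,310),'w2':(178,185,188,325,330),'now':(165,180,195,205,325,340)}[nm]:
        q=np.where(blue[:300,c])[0]; p=at(tool,(c,q[-1]+.5),98);print(nm,c,q[-1],p@u,p)
E
python3 c.py | sed -n '/---/,$p'
```

```text
---
w1 195 222 598.6861346052934 [ 626.9 -182.3   98. ]
w1 205 221 597.7478775574111 [ 624.9 -173.6   98. ]
w1 215 224 600.5307033577607 [ 626.5 -164.6   98. ]
w1 300 224 600.3723862492071 [616.8 -90.3  98. ]
w1 310 220 596.6256788784467 [612.  -82.2  98. ]
w2 178 249 598.542122890298 [ 627.4 -187.3   98. ]
w2 185 240 591.6975705947261 [ 620.  -182.9   98. ]
w2 188 235 587.9315885316734 [ 615.9 -181.1   98. ]
w2 325 234 586.9784525380213 [602.7 -85.6  98. ]
w2 330 243 593.7485654801667 [609.  -80.9  98. ]
now 165 254 612.5682613079322 [ 641.5 -186.7   98. ]
now 180 238 602.1109807005349 [ 629.9 -178.4   98. ]
now 195 238 602.1103260854462 [ 628.7 -169.4   98. ]
now 205 254 612.5857315793693 [ 638.4 -162.4   98. ]
now 325 239 602.5826678931156 [619.2 -91.3  98. ]
now 340 254 612.3553340444298 [627.7 -80.5  98. ]
```

Emit:
step_arm(targets=[[[0.02, 0.003, 0, 0, 0, 0, 0], [0.01, 0.001, 0, 0, 0, 0, 0], [0, 0, 0, 0, 0, 0, 0], [0, 0, 0, 0, 0, 0, 0], [0, 0, 0, 0, 0, 0, 0]]])

```text
t: 7.58
ee_pos: [614.9, -133.4, 313.1]
orientation: [0.203, -3.131, 0.0]
ft_force: [-7.1, -3.0, 10.6]
width: 13.3
grasp_force: 30.0
```

```bash
python3 c.py | grep -E "^\[|now| red"
```

```text
[ 614.9 -133.4  313. ] [-8.1 -2.2 10.8]
 red rows 187 208 rim far u 568.8350458917696 base near 559.0751733068729
 red rows 210 242 rim far u 570.3063735280589 base near 559.8147685152115
now front edge along u 613.8375489466566 10
 red rows 227 269 rim far u 596.2270251729353 base near 585.3828044235458
now 165 238 603.4172620127797 [ 632.3 -187.2   98. ]
now 180 254 613.891464207012 [ 641.6 -177.4   98. ]
now 195 237 602.7728530484718 [ 629.4 -169.3   98. ]
now 205 254 613.8976451281571 [ 639.7 -162.3   98. ]
now 325 238 603.2435765001294 [619.9 -91.2  98. ]
now 340 238 603.2039261169556 [618.7 -82.2  98. ]
```

The force levelled off at about 8 N and the lid edge began to creep with the knob, so the bolt is at its end stop. I'll release it, rise, and turn for the handle.

Emit:
step_arm(targets=[[[0, 0, 0, 0, 0, 0, 0.5], [0, 0, 0, 0, 0, 0, 0.5], [0, 0, 0, 0, 0, 0, 0.5], [0, 0, 0.2, 0, 0, 0, 0.5], [0, 0, 0.6, 0, 0, 0, 0.5]]])

```text
t: 8.25
ee_pos: [615.6, -132.9, 352.0]
orientation: [0.203, -3.132, -0.002]
ft_force: [1.4, -0.4, -0.2]
width: 43.7
grasp_force: 0.0
```

Emit:
step_arm(targets=[[[0, 0, 0.6, 0, 0, 0, 0.5], [0, 0, 0.4, 0, 0, 0, 0.5], [0, 0, 0, 0, 0, -0.9, 0.5], [-0.1, 0, 0, 0, 0, -0.9, 0.5], [-0.1, 0, 0, 0, 0, -0.9, 0.5]]])

```text
t: 8.88
ee_pos: [605.9, -133.0, 403.5]
orientation: [0.096, 3.139, -0.0]
ft_force: [0.2, -0.2, -0.2]
width: 44.3
grasp_force: 0.0
```

Emit:
step_arm(targets=[[[-0.1, -0.02, 0, 0, 0, -1, 0.5], [-0.1, -0.02, 0, 0, 0, -1, 0.5], [-0.1, -0.02, 0, 0, 0, -1, 0.5], [-0.1, -0.02, 0, 0, 0, -1, 0.5], [-0.1, -0.02, 0, 0, 0, -1, 0.5]]])

```text
t: 9.5
ee_pos: [580.9, -138.1, 403.4]
orientation: [0.64, 3.075, 0.0]
ft_force: [-0.1, -0.2, -0.9]
width: 44.1
grasp_force: 0.0
```

Emit:
step_arm(targets=[[[-0.1, -0.02, 0, 0, 0, -1, 0.5], [-0.1, -0.02, 0, 0, 0, -1, 0.5], [-0.1, -0.02, 0, 0, 0, -1, 0.5], [-0.1, -0.02, 0, 0, 0, -1, 0.5], [-0.1, -0.02, 0, 0, 0, -1, 0.5]]])

```text
t: 10.12
ee_pos: [555.9, -143.1, 403.4]
orientation: [1.165, 2.917, 0.0]
ft_force: [-0.4, -0.1, 0.5]
width: 43.5
grasp_force: 0.0
```

Emit:
step_arm(targets=[[[-0.1, 0, 0, 0, 0, -1, 0.5], [-0.1, 0, 0, 0, 0, -1, 0.5], [0, 0, 0, 0, 0, -1, 0.5], [0, 0, 0, 0, 0, -1, 0.5], [0, 0, 0, 0, 0, -1, 0.5]]])

```text
t: 10.75
ee_pos: [546.1, -143.0, 403.4]
orientation: [1.653, 2.67, 0.0]
ft_force: [0.6, 0.6, -0.5]
width: 43.9
grasp_force: 0.0
```

Emit:
step_arm(targets=[[[0, 0, 0, 0, 0, -1, 0.5], [0, 0, 0, 0, 0, -1, 0.5], [0, 0, 0, 0, 0, -1, 0.5], [0, 0, 0, 0, 0, -1, 0.5], [0, 0, 0, 0, 0, -0.7, 0.5]]])

```text
t: 11.38
ee_pos: [546.1, -143.1, 403.4]
orientation: [2.067, 2.365, 0.001]
ft_force: [-0.0, -0.7, -0.0]
width: 43.9
grasp_force: 0.0
```

Run:
```python
from h import *
from scipy.spatial.transform import Rotation as R
w=cam('wrist');t=cam('top')
np.set_printoptions(precision=2,suppress=True)
o=readout.get_obs();print(o['ee_pos'],o['ft_force'],o['qpos']);M=R.from_rotvec(o['orientation']).as_matrix();print(M)
A=np.hstack([w['pixels'][:, :400],cv2.resize(t['pixels'][140:255,240:400],(400,288),interpolation=cv2.INTER_CUBIC)[:,:] if 0 else cv2.copyMakeBorder(cv2.resize(t['pixels'][140:255,240:400],(400,288),interpolation=cv2.INTER_CUBIC),0,96,0,0,0)])
A=np.hstack([w['pixels'][:,56:456],A[:,400:]])
cv2.imwrite('pics/w4.png',A[:,:,::-1])
for P in((544,-143,161),(537,-88,161),(551,-198,161),(613,-134,152)):print(proj(w,P)-[56,0])
```

```text
[ 546.06 -143.05  403.31] [ 0.8   0.63 -0.17] [-0.28  0.34  1.77  0.    1.04 -0.41]
[[-0.14  0.99  0.  ]
 [ 0.99  0.14 -0.  ]
 [-0.    0.   -1.  ]]
[197.95 206.11]
[198.45 122.44]
[197.5  280.37]
[297.51 202.8 ]
```

View pics/w4.png

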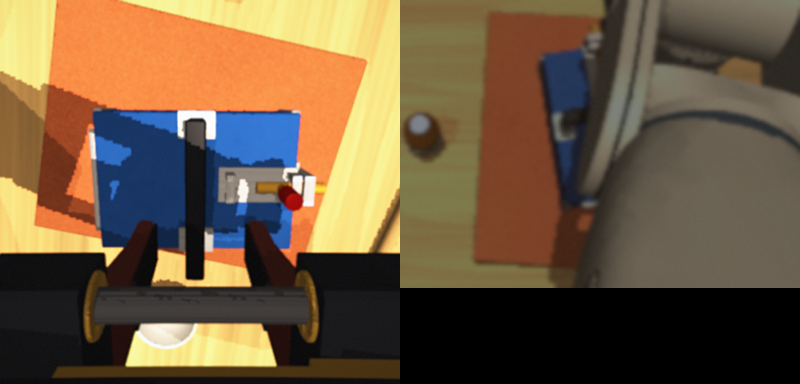

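The wrist half shows the brass bolt passing through the keeper to (325,188). The handle bar is vertical in the picture at column 195, about 3 mm left of centre between the fingers. I'll correct that, descend and grip.

Emit:
step_arm(targets=[[[-0.07, 0, -0.4, 0, 0, 0, 0.5], [0, 0, -0.5, 0, 0, 0, 0.5], [0, 0, -0.5, 0, 0, 0, 0.5], [0, 0, -0.33, 0, 0, 0, 0.5], [0, 0, 0, 0, 0, 0, 0.5]]])

```text
t: 12.1
ee_pos: [542.3, -143.0, 315.3]
orientation: [-2.063, -2.366, 0.001]
ft_force: [0.2, 0.7, 0.5]
width: 43.7
grasp_force: 0.0
```

Emit:
step_arm(targets=[[[0, 0, 0, 0, 0, 0, 0.3], [0, 0, 0, 0, 0, 0, 0.2], [0, 0, 0, 0, 0, 0, 0], [0, 0, 0, 0, 0, 0, 0], [0, 0, 0, 0, 0, 0, 0]]])

```text
t: 12.72
ee_pos: [542.4, -143.2, 316.7]
orientation: [2.066, 2.367, -0.0]
ft_force: [-1.6, -0.7, 5.9]
width: 13.7
grasp_force: 30.0
```

Emit:
step_arm(targets=[[[0, 0, 0.04, 0, 0, 0, 0], [0, 0, 0.06, 0, 0, 0, 0], [0, 0, 0.1, 0, 0, 0, 0], [0, 0, 0.1, 0, 0, 0, 0], [0, 0, 0, 0, 0, 0, 0]]])

```text
t: 13.35
ee_pos: [542.7, -143.1, 331.6]
orientation: [2.065, 2.367, 0.001]
ft_force: [0.4, -0.4, -6.3]
width: 13.8
grasp_force: 30.0
```

Emit:
step_arm(targets=[[[0, 0, 0.2, 0, 0, 0, 0], [0, 0, 0.3, 0, 0, 0, 0], [0, 0, 0.3, 0, 0, 0, 0], [0, 0, 0.3, 0, 0, 0, 0], [0, 0, 0.3, 0, 0, 0, 0]]])

```text
t: 13.98
ee_pos: [542.5, -143.1, 402.5]
orientation: [2.065, 2.367, 0.0]
ft_force: [-0.0, -0.5, -7.1]
width: 14.0
grasp_force: 30.0
```

Emit:
step_arm(targets=[[[0, 0, 0.2, 0, 0, 0, 0], [0, 0, 0.1, 0, 0, 0, 0], [0, 0, 0, 0, 0, 0, 0], [0, 0, 0, 0, 0, 0, 0], [0, 0, 0, 0, 0, 0, 0]]])

```text
t: 14.6
ee_pos: [542.4, -143.1, 415.6]
orientation: [-2.065, -2.367, 0.001]
ft_force: [0.5, 0.0, -7.2]
width: 14.0
grasp_force: 30.0
```

Run:
```python
from h import *
w=cam('wrist');t=cam('scene')
o=readout.get_obs();print(o['ee_pos'],o['ft_force'],o['moment'],o['width'])
A=np.hstack([w['pixels'][:,56:456],cv2.resize(t['pixels'][150:342,80:280],(400,384),interpolation=cv2.INTER_CUBIC)])
cv2.imwrite('pics/w5.png',A[:,:,::-1])
```

```text
[ 542.44696618 -143.08101855  415.80013804] [-0.24617142  0.67197295 -7.66735414] [-0.06867305  0.12760109  0.01116271] 13.796408240471527
```

View pics/w5.png

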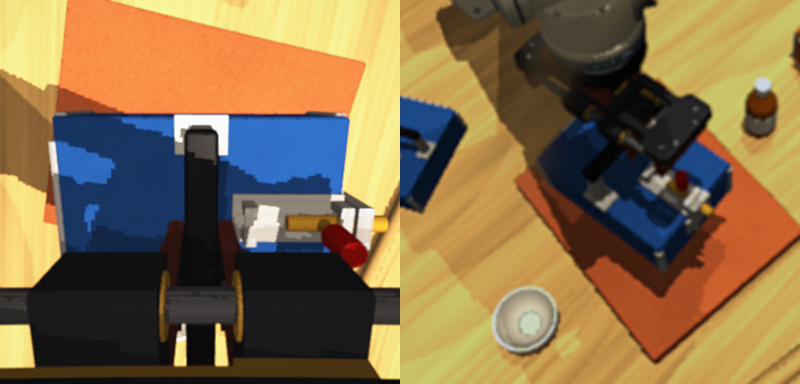

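The case hangs level: its lid edge runs from (55,117) to (350,115). The bolt is through the keeper at (385,225). The crucible and bottle stand undisturbed, and the case was raised about 99 mm. Handing in.

```bash
python3 -c "
from workcell import ctrl
print(ctrl.close_job())"
```

```text
the job is handed in; nothing more can be done
None
```

The bolt was slid home while the case stood on the board (pushing it to its end stop shifted the case about 2 mm), and the case is now held level by its handle, underside about 99 mm above the board and lid still bolted; the crucible and bottle look undisturbed, the arm never came near the hammer (not in the last picture), and I handed the job in at about 15 s.

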